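# Put three swapped reagent containers back on their own drip trays

### The arm

A 6-joint arm with a two-finger parallel gripper is mounted at the origin on the work surface. World frame = base frame: x ahead of the robot, y to its left, z up, the work surface at z = 0. Lengths are in m, angles in rad, forces in N, time in s.
With the tool pointing down it reaches from about 0.3 to 0.85 m from the base axis. Payload 5.4 kg.
Tool frame: the origin (TCP) lies midway between the tips of the shut fingers; the grasp point (between the pads) lies robot.hold_point_z behind it (robot.hold_point_z is the distance from the TCP to the grasp point, in m); z points along the fingers, y is the line along which they close (so a half turn about z gives the same grasp; the last joint's range is limited). The gripper opens to 85 mm and grips with 20 to 120 N. Pads are 22 mm wide; open, the fingers measure 114 mm over their backs; the gripper's body (76 mm by 85 mm) begins 54 mm behind the grasp point. The pads swing forward as they close: fully open they stand 13 mm farther back than shut.
Start: joints at [-1.511, 0.158, 1.597, -0, 1.386, -0.21], TCP at [0.153, -0.554, 0.231] pointing down, gripper open.
Joint ranges: [-2.91, 2.91], [-0.94, 2.29], [0.18, 2.7], [-1.29, 4.43], [0.17, 2.64], [-3, 3]. Speed limits (rad/s): [2.57, 2.57, 3.14, 3.14, 3.14, 3.14].

### API

Orientations are given as [roll, pitch, yaw] about the fixed x, y, z axes, in that order (R = Rz(yaw) Ry(pitch) Rx(roll)).
In Python, from bench import robot gives the robot as it stands.
- The arm moves only by the tool play_rows, never from a script. Its arguments are lists of equal length, an entry for each row: "xyz": the shift along the tool's x, y, z in m, a list of three; "delta_rot": the turn, a rotation vector about the tool's x, y, z in degrees, a list of three. In form: {"xyz": [[dx, dy, dz], ...], "delta_rot": [[wx, wy, wz], ...]}. A call has 1 to 12 rows; each row shifts and turns the commanded pose from where the row before left it, along the tool's axes as they then stand; what a row does not reach is not made up. A row lasts 1/12 s, in which the tool goes at most 41.7 mm and 7.16 degrees, less where a joint would pass 70% of its speed; a pose out of reach is approached as far as the arm can. A call is refused whole if a number of a shift passes 0.0417 or a number of a turn 7.16, either way. A call with a gripper value outside its range is refused whole. "jaw" is the finger opening in m, from 0 to 0.0854, set as the call begins (left out, the last holds). The fingers move at their own pace and stop on an object; "squeeze" is the grip in N (left out, the last holds). Time passes only in rows, so rows that do not move let the fingers close. It gives the time, the measured TCP pose, the force, the opening and the grip force at its end, in the units of the state.
- robot.state(): the state, without advancing time (a new reading comes with each control period).
- robot.camera(name): name is "side" or "top" or "wrist"; returns a dict with "color" (400x640x3 uint8, red, green, blue), "depth" (400x640 float32, m along the optical axis (not along the pixel's ray), 0 where there is no reading), "vfov" (degrees; the focal length in pixels is half the picture's height over the tangent of half this angle, whatever the lens; pixels are square), "cx", "cy" (the principal point, pixels), "dist_coeffs" ([k1, k2, p1, p2, k3] as OpenCV has them; the pictures are not rectified), "R" (3x3) and "t" (3): a world point X has camera coordinates R X + t. Camera axes: x right, y down, z forward; pixel columns grow to the right and rows downward; lengths in m; the calibration is good to about 2 mm. A picture is of the moment at which its call begins.
- robot.hand_in(): hands the job in; it is judged then, once.
The state is a dict: "time_s": time; "joint_pos": joint angles; "qd": joint speeds; "joint_efforts": joint torques, N m; "tool_pos": TCP position; "eef_rot": TCP orientation; "contact_force": force on the tool from outside, world axes, zero at the start; "ft_torque": the same for the moment, N m; "finger_gap": finger opening in m; "gripper_force": force on a finger pad.
Only numpy, scipy, OpenCV 4.12 (cv2) and the standard library are available. Lean on these libraries where they do the work, as an engineer would, in place of code of your own. Each camera call takes 0.05 s, during which the arm holds its last target. There are 200 camera calls.

### The job

The three reagent containers each stand on another one's steel drip tray: put every container back on the tray shaped like its base (round bottle on the round tray, square bottle on the square tray, oblong cartridge on the oblong tray), setting the first one down and letting it go on the empty black rubber mat for the time being. Each must end upright in the middle of its tray, the square bottle with its sides square to the tray and the cartridge lengthwise along its tray. Keep them upright, set them down gently and never on the bare bench, and leave the specimen cup, the dropper vial and the pump bottle alone.

Things in the scene. Friction and masses are not known exactly. Their poses are not given: they have to be found in the camera images.
- round_bottle: Loose round amber glass bottle, paper label, white screw cap. Cylindrical body 46 mm diameter from 0 to 60 mm up, then tapering to the 30 mm diameter cap at 74 to 88 mm (total height 88). About 0.15 kg. Origin: centre of its underside, z up. At the start it stands on the square tray.
- square_bottle: Loose square white plastic bottle with a round grey screw cap. Body 48 x 48 mm (sides along its x and y) and 72 mm high; neck 32 mm and cap 36 mm diameter above it, total height 98 mm. About 0.18 kg. Origin: centre of its underside, z up. At the start it stands on the oblong tray.
- cartridge: Loose oblong grey plastic reagent cartridge with a thin black band round its middle and two white caps. Body 72 mm long (its x) x 44 mm wide (its y) x 58 mm high; the caps (26 mm diameter, 18 mm either side of the middle along x) reach 72 mm. About 0.16 kg. Origin: centre of its underside, z up. At the start it stands on the round tray.
- tray_round: Round steel drip tray fixed to the bench, 116 mm outer diameter, rim 3 mm thick and 12 mm high, inner floor 6 mm above the bench. Origin: centre of its underside, at bench height.
- tray_square: Square steel drip tray fixed to the bench, 100 x 100 mm outside (sides along its x and y), rim 3 mm thick and 12 mm high, inner floor 6 mm above the bench. Origin: centre of its underside, at bench height.
- tray_oblong: Oblong steel drip tray fixed to the bench, 130 mm long (its x) x 90 mm wide (its y) outside, rim 3 mm thick and 12 mm high, inner floor 6 mm above the bench. Origin: centre of its underside, at bench height.
- mat: Flat black rubber mat fixed to the bench, 100 x 100 mm, 6 mm thick, no rim, empty at the start: the free spot. Origin: centre of its underside, at bench height.
- specimen_cup: Bystander, loose: clear specimen cup with blue lid, 52 mm diameter, 51 mm high. Origin: centre of its underside.
- dropper_vial: Bystander, loose: small white dropper vial, 28 mm diameter, 56 mm high. Origin: centre of its underside.
- pump_bottle: Bystander, loose: white and blue soap pump bottle, 66 mm diameter, 155 mm high with its spout. Origin: centre of its underside.

How it is judged:
On the way:
1. one container stands on the rubber mat, let go (((horizontal distance between round_bottle and mat below 0.045 m and z of round_bottle in the frame of mat below 0.01 m and angle between round_bottle's own z axis and vertical below 0.1 rad and contact force between round_bottle and the fingers below 0.1 N) or (horizontal distance between square_bottle and mat below 0.045 m and z of square_bottle in the frame of mat below 0.01 m and angle between square_bottle's own z axis and vertical below 0.1 rad and contact force between square_bottle and the fingers below 0.1 N) or (horizontal distance between cartridge and mat below 0.045 m and z of cartridge in the frame of mat below 0.01 m and angle between cartridge's own z axis and vertical below 0.1 rad and contact force between cartridge and the fingers below 0.1 N))), for 0.2 s.
At the end, for the whole second after the job is handed in: Each container stands released, at rest and upright (0.08 rad) on the floor of the tray of its own shape, within 13 mm of its centre; square bottle within 0.2 rad of square to its tray (any quarter turn), cartridge within 0.2 rad of lengthwise along its tray (either way round) (horizontal distance between round_bottle and tray_round below 0.013 m and z of round_bottle in the frame of tray_round between 0.003 and 0.01 m and angle between each of round_bottle, square_bottle, cartridge's own z axis and vertical below 0.08 rad and linear speed of each of round_bottle, square_bottle, cartridge below 0.02 m/s and horizontal distance between square_bottle and tray_square below 0.013 m and z of square_bottle in the frame of tray_square between 0.003 and 0.01 m and horizontal distance between cartridge and tray_oblong below 0.013 m and z of cartridge in the frame of tray_oblong between 0.003 and 0.01 m and (angle between the x axis of square_bottle and the x axis of tray_square, either way round below 0.2 rad or angle between the x axis of square_bottle and the y axis of tray_square, either way round below 0.2 rad) and angle between the x axis of cartridge and the x axis of tray_oblong, either way round below 0.2 rad); the robot touches nothing.
It fails at once if a container is stood or dragged on the bare bench (height (world z) of any of round_bottle, square_bottle, cartridge below 0.003 m).
It fails at once if a container is tipped by more than 0.5 rad (angle between any of round_bottle, square_bottle, cartridge's own z axis and vertical above 0.5 rad).
It fails at once if a container is dropped or slammed down (faster than 0.6 m/s within 30 mm of the bench) ((height (world z) of round_bottle below 0.03 m and linear speed of round_bottle above 0.6 m/s) or (height (world z) of square_bottle below 0.03 m and linear speed of square_bottle above 0.6 m/s) or (height (world z) of cartridge below 0.03 m and linear speed of cartridge above 0.6 m/s)).
It fails at once if a bystander is moved by more than 20 mm or tipped (distance of any of specimen_cup, dropper_vial, pump_bottle from where it was at the start of the episode above 0.02 m or angle between any of specimen_cup, dropper_vial, pump_bottle's own z axis and vertical above 0.3 rad).
It also fails if it takes over 109 s, if anything falls off the work surface, if the arm or the gripper's body presses on something with over 40 N, if the wrist force passes 120 N, or if a joint passes its speed limit or range.

## Working session

There is one attempt and no reset: what is moved stays moved. The work goes in short steps, Python scripts to look and compute and a tool call to move; the robot and the scene stay as the last step left them, time stands still between calls to the robot, and variables do not carry over. Pictures are saved under pics/ and viewed, at most 14 in all, crops included, and the job is handed in when it is done.

Besides the shell and the picture viewer there is one more tool, called after ">>>" by a JSON object that holds its "method" and its "body". play_rows: Moves the arm, as the interface text tells. Its arguments: {"type":"object","properties":{"xyz":{"type":"array","items":{"type":"array","items":{"type":"number"}}},"delta_rot":{"type":"array","items":{"type":"array","items":{"type":"number"}}},"jaw":{"type":"number"},"squeeze":{"type":"number"}},"required":["xyz","delta_rot"]}

```bash
ls; mkdir -p pics; cat > h.py <<'E'
import numpy as np, cv2
from bench import robot
def K(c):
    f=c["color"].shape[0]/2/np.tan(np.radians(c["vfov"])/2)
    return np.array([[f,0,c["cx"]],[0,f,c["cy"]],[0,0,1.]])
def save(c,n): cv2.imwrite(n,c["color"][:,:,::-1])
def onplane(c,px,z):
    u=cv2.undistortPoints(np.array(px,float).reshape(-1,1,2),K(c),np.array(c["dist_coeffs"])).reshape(-1,2)
    d=np.c_[u,np.ones(len(u))]@np.array(c["R"]); o=-np.array(c["R"]).T@c["t"]
    z=np.broadcast_to(z,len(u))
    return o+d*((z-o[2])/d[:,2])[:,None]
E
python3 - <<'E'
from h import *
import pickle
s=robot.state(); print({k:np.round(v,3).tolist() for k,v in s.items()}, robot.hold_point_z)
for n in("top","side"):
    c=robot.camera(n); save(c,f"pics/{n}0.png"); pickle.dump(c,open(n+".pkl","wb")); print(n,c["vfov"],np.round(-np.array(c["R"]).T@c["t"],3),c["dist_coeffs"])
E
```

```text
pics
{'time_s': 0.0, 'joint_pos': [-1.511, 0.159, 1.598, 0.0, 1.386, -0.21], 'qd': [-0.001, -0.001, -0.001, -0.0, -0.001, -0.0], 'joint_efforts': [0.002, -39.6, -33.143, -0.0, 0.008, 0.0], 'tool_pos': [0.153, -0.554, 0.23], 'eef_rot': [-3.14, -0.0, 0.27], 'contact_force': [0.446, 0.164, 0.13], 'ft_torque': [-0.003, -0.038, 0.022], 'gripper_force': 0.0, 'finger_gap': 0.085} 0.0187
top 48.6848942360507 [ 0.484 -0.034  0.98 ] [-0.0139084  0.         0.         0.         0.       ]
side 42.581387757595785 [0.427 0.746 0.817] [-0.16131328  0.          0.          0.          0.        ]
```

View pics/top0.png

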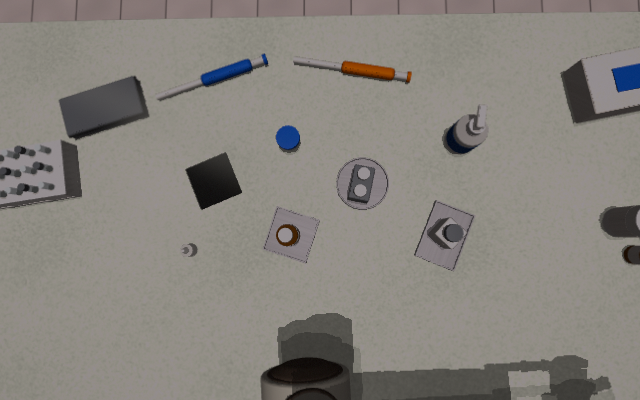

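View pics/side0.png

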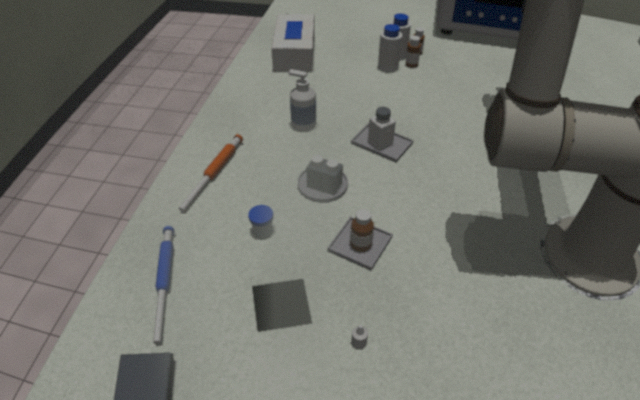

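The top view shows the mat near (214,180), the square tray with the amber bottle at (291,235), the round tray with the cartridge at (362,184), and the oblong tray with the square bottle at (445,235). Next I'll enlarge it.

```bash
python3 - <<'E'
import cv2
im=cv2.imread("pics/top0.png")
a=cv2.resize(im[120:280,180:340],None,fx=3.75,fy=3.75,interpolation=cv2.INTER_CUBIC)[:, :400]
cv2.imwrite("pics/cA.png",cv2.convertScaleAbs(cv2.resize(im[140:275,180:330],None,fx=4,fy=4,interpolation=cv2.INTER_CUBIC),alpha=1.6))
cv2.imwrite("pics/cB.png",cv2.convertScaleAbs(cv2.resize(im[140:275,325:485],None,fx=4,fy=4,interpolation=cv2.INTER_CUBIC),alpha=1.6))
E
```

```text
(no output)
```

View pics/cA.png

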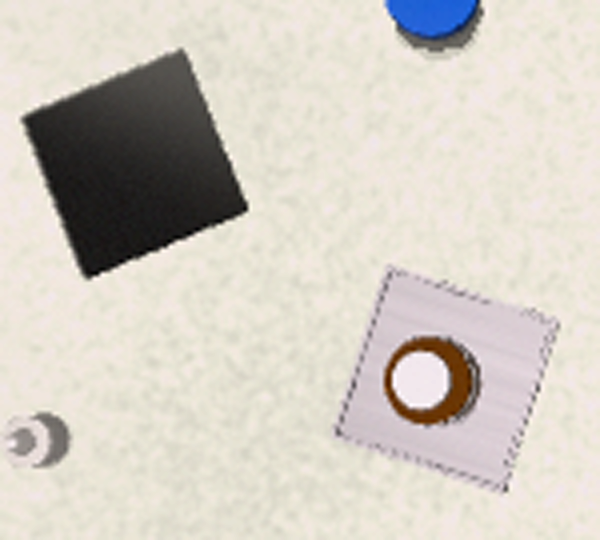

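View pics/cB.png

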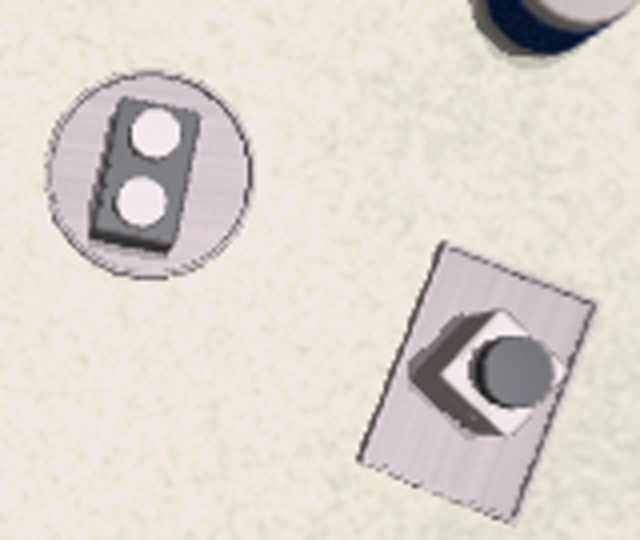

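The enlarged crops give the mat and tray corners, the cap centres, and the corners of the square bottle. I'll convert them to world positions.

```bash
python3 - <<'E'
from h import *
import pickle
c=pickle.load(open("top.pkl","rb"))
def P(px,ox,z): return onplane(c,(np.array(px,float)+.5)/4-.5+[ox,140],z)[:,:2]
def rect(n,px,ox,z):
    p=P(px,ox,z); e=[p[(i+1)%4]-p[i] for i in range(4)]
    print(n,p.mean(0).round(4),[(round(float(np.degrees(np.arctan2(*v[::-1]))),1),round(float(np.hypot(*v)),4)) for v in e])
rect("mat",[(22,117),(183,48),(248,209),(88,279)],180,.006)
rect("sqt",[(390,266),(559,321),(506,492),(337,435)],180,.012)
rect("obl",[(443,242),(597,302),(513,524),(359,461)],325,.012)
rect("sqb",[(505,309),(440,374),(503,437),(567,368)],325,.078)
print("sqb cap",P([(518,371)],325,.104)); print("rb",P([(420,380)],180,.094)); print("rt",P([(150,175)],325,.012))
p=P([(157,133),(140,202)],325,.078); d=p[0]-p[1]; print("cart",p.mean(0),np.degrees(np.arctan2(d[1],d[0])),np.hypot(*d))
q=onplane(c,[(288,138),(190,250),(465,135)],[.051,.056,.12]);print(q)
E
```

```text
mat [0.6139 0.2458] [(-66.9, 0.0989), (-157.1, 0.0991), (113.6, 0.0977), (23.6, 0.0999)]
sqt [0.4936 0.0681] [(-108.0, 0.0981), (162.9, 0.0974), (71.8, 0.0978), (-16.9, 0.097)]
obl [ 0.492  -0.2632] [(-111.7, 0.0886), (158.2, 0.1286), (67.7, 0.0884), (-21.8, 0.1278)]
sqb [ 0.4964 -0.2605] [(134.6, 0.0467), (-135.7, 0.0442), (-43.4, 0.0477), (45.5, 0.0425)]
sqb cap [[ 0.49649372 -0.26095457]]
rb [[0.49186912 0.07346196]]
rt [[ 0.605192   -0.08673068]]
cart [ 0.60083667 -0.08240853] -14.05450279187995 0.03669485865416371
[[ 0.69875528  0.07319152  0.051     ]
 [ 0.45958387  0.2779946   0.056     ]
 [ 0.68645853 -0.28242443  0.12      ]]
```

>>> {"method": "play_rows", "body": {"xyz": [[0.025, -0.026, 0.004], [0.025, -0.026, 0.004], [0.025, -0.026, 0.004], [0.025, -0.026, 0.004], [0.025, -0.026, 0.004], [0.025, -0.026, 0.004], [0.025, -0.026, 0.004], [0.025, -0.026, 0.004], [0.025, -0.026, 0.004], [0.025, -0.026, 0.004], [0.025, -0.026, 0.004], [0.025, -0.026, 0.004]], "delta_rot": [[0, 0, 0], [0, 0, 0], [0, 0, 0], [0, 0, 0], [0, 0, 0], [0, 0, 0], [0, 0, 0], [0, 0, 0], [0, 0, 0], [0, 0, 0], [0, 0, 0], [0, 0, 0]], "jaw": 0.085, "squeeze": 30}}

```text
time_s: 1.1
tool_pos: [0.3595, -0.1717, 0.1829]
eef_rot: [-3.142, -0.0, 0.269]
contact_force: [0.4, -0.9, 0.2]
finger_gap: 0.0852
gripper_force: 0.0
```

```bash
cat > go.py <<'E'
import sys; from h import *
from scipy.spatial.transform import Rotation as Ro
x,y,z,yaw=map(float,sys.argv[1:5]); s=robot.state()
R=Ro.from_euler("xyz",s["eef_rot"]); d=R.inv().apply(np.array([x,y,z])-s["tool_pos"])
T=Ro.from_euler("xyz",[np.pi,0,np.radians(yaw)])
print("at",np.round(s["tool_pos"],4),np.degrees(s["eef_rot"]).round(1),"shift",d.round(4),"rot first",np.degrees((R.inv()*T).as_rotvec()).round(2),"shift after rot",T.inv().apply(np.array([x,y,z])-s["tool_pos"]).round(4),"gap",round(float(s["finger_gap"]),4),"f",round(float(s["gripper_force"]),1),"t",round(float(s["time_s"]),2))
E
python3 go.py .492 .0735 .15 15.5
```

```text
at [ 0.3595 -0.1717  0.1829] [-180.    -0.    15.4] shift [ 0.193  -0.2011  0.033 ] rot first [-0.   -0.   -0.07] shift after rot [ 0.1932 -0.2009  0.0329] gap 0.0852 f 0.0 t 1.1
```

>>> {"method": "play_rows", "body": {"xyz": [[0.024, -0.025, 0.004], [0.024, -0.025, 0.004], [0.024, -0.025, 0.004], [0.024, -0.025, 0.004], [0.024, -0.025, 0.004], [0.024, -0.025, 0.004], [0.024, -0.025, 0.004], [0.02, -0.02, 0.004], [0.005, -0.006, 0.001], [0, 0, 0]], "delta_rot": [[0, 0, 0], [0, 0, 0], [0, 0, 0], [0, 0, 0], [0, 0, 0], [0, 0, 0], [0, 0, 0], [0, 0, 0], [0, 0, 0], [0, 0, 0]]}}

```text
time_s: 1.93
tool_pos: [0.4914, 0.0732, 0.1495]
eef_rot: [-3.141, 0.002, 0.273]
contact_force: [0.6, -0.5, 0.1]
finger_gap: 0.0846
gripper_force: 0.0
```

```bash
python3 go.py .492 .0735 .029 15.5; python3 - <<'E'
from h import *
c=robot.camera("wrist"); save(c,"pics/w1.png"); import pickle; pickle.dump(c,open("w1.pkl","wb"))
print(np.round(-np.array(c["R"]).T@c["t"],3))
# where do expected points project?
p=np.array([[.492,.0735,.094],[.4935,.068,.012]]);
print(cv2.projectPoints(p,cv2.Rodrigues(np.array(c["R"]))[0],np.array(c["t"]),K(c),np.array(c["dist_coeffs"]))[0].reshape(-1,2).round(1))
E
```

```text
at [0.4914 0.0732 0.1495] [-1.80e+02  1.00e-01  1.56e+01] shift [ 0.0008 -0.      0.1205] rot first [-0.04  0.09  0.14] shift after rot [ 6.000e-04 -1.000e-04  1.205e-01] gap 0.0846 f 0.0 t 1.93
[0.562 0.092 0.292]
[[317.8 217.6]
 [323.7 190.5]]
```

View pics/w1.png

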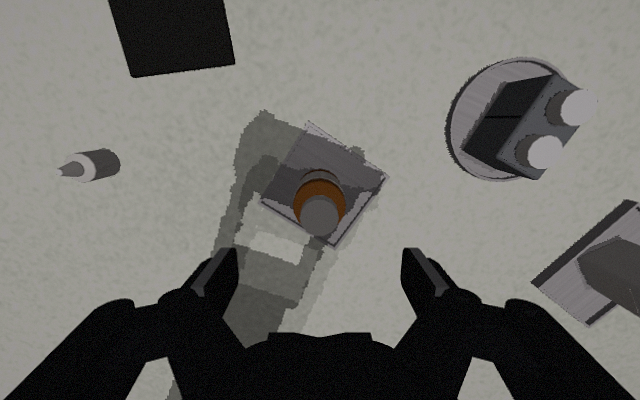

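The wrist picture shows the cap at about (320,215). The prediction was (318,218), so the positions hold. Next I descend and grip.

>>> {"method": "play_rows", "body": {"xyz": [[0, 0, 0.02], [0, 0, 0.025], [0, 0, 0.025], [0, 0, 0.02], [0, 0, 0.015], [0, 0, 0.01], [0, 0, 0.005], [0, 0, 0]], "delta_rot": [[0, 0, 0], [0, 0, 0], [0, 0, 0], [0, 0, 0], [0, 0, 0], [0, 0, 0], [0, 0, 0], [0, 0, 0]]}}

```text
time_s: 2.65
tool_pos: [0.4909, 0.0709, 0.0297]
eef_rot: [-3.141, 0.001, 0.269]
contact_force: [0.7, -0.4, -0.4]
finger_gap: 0.0849
gripper_force: 0.0
```

>>> {"method": "play_rows", "body": {"xyz": [[0, 0, 0], [0, 0, 0], [0, 0, 0], [0, 0, 0], [0, 0, 0], [0, 0, 0], [0, 0, 0], [0, 0, 0]], "delta_rot": [[0, 0, 0], [0, 0, 0], [0, 0, 0], [0, 0, 0], [0, 0, 0], [0, 0, 0], [0, 0, 0], [0, 0, 0]], "jaw": 0.03, "squeeze": 30}}

```text
time_s: 3.32
tool_pos: [0.4926, 0.0717, 0.0314]
eef_rot: [3.141, -0.002, 0.27]
contact_force: [-2.1, 0.5, 5.7]
finger_gap: 0.0447
gripper_force: 31.6
```

>>> {"method": "play_rows", "body": {"xyz": [[0, 0, -0.005], [0, 0, -0.01], [0, 0, -0.015], [0, 0, -0.015], [0, 0, -0.01], [0, 0, -0.005], [0, 0, 0]], "delta_rot": [[0, 0, 0], [0, 0, 0], [0, 0, 0], [0, 0, 0], [0, 0, 0], [0, 0, 0], [0, 0, 0]]}}

```text
time_s: 3.9
tool_pos: [0.4926, 0.0716, 0.0917]
eef_rot: [3.141, -0.002, 0.27]
contact_force: [-0.4, -1.0, -2.0]
finger_gap: 0.0449
gripper_force: 31.0
```

```bash
python3 go.py .614 .246 .09 15.5; python3 -c "
from h import *
save(robot.camera('side'),'pics/s1.png'); im=cv2.imread('pics/s1.png')[150:350,230:490]; cv2.imwrite('pics/s1c.png',cv2.resize(im,None,fx=2.5,fy=2.5))"
```

```text
at [0.4926 0.0716 0.0917] [ 1.799e+02 -1.000e-01  1.550e+01] shift [ 0.1635 -0.1357  0.002 ] rot first [ 0.05 -0.14 -0.04] shift after rot [ 0.1636 -0.1356  0.0017] gap 0.0449 f 31.0 t 3.9
```

View pics/s1c.png

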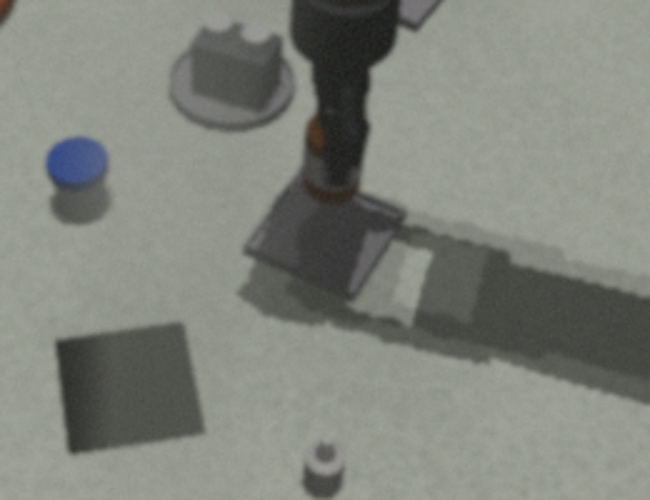

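The bottle hangs upright in the gripper. Now I carry it to the mat.

>>> {"method": "play_rows", "body": {"xyz": [[0.006, -0.005, 0], [0.014, -0.012, 0], [0.022, -0.018, 0], [0.026, -0.022, 0], [0.027, -0.022, 0], [0.026, -0.021, 0], [0.022, -0.018, 0], [0.014, -0.012, 0], [0.007, -0.006, 0], [0, 0, 0]], "delta_rot": [[0, 0, 0], [0, 0, 0], [0, 0, 0], [0, 0, 0], [0, 0, 0], [0, 0, 0], [0, 0, 0], [0, 0, 0], [0, 0, 0], [0, 0, 0]]}}

```text
time_s: 4.78
tool_pos: [0.6134, 0.248, 0.089]
eef_rot: [-3.141, 0.001, 0.272]
contact_force: [-0.5, -0.8, -1.8]
finger_gap: 0.0451
gripper_force: 31.1
```

>>> {"method": "play_rows", "body": {"xyz": [[0, 0, 0.008], [0, 0, 0.014], [0, 0, 0.014], [0, 0, 0.01], [0, 0, 0.006], [0, 0, 0.004], [0, 0, 0.002], [0, 0, 0.001], [0, 0, 0], [0, 0, 0]], "delta_rot": [[0, 0, 0], [0, 0, 0], [0, 0, 0], [0, 0, 0], [0, 0, 0], [0, 0, 0], [0, 0, 0], [0, 0, 0], [0, 0, 0], [0, 0, 0]]}}

```text
time_s: 5.62
tool_pos: [0.6141, 0.2466, 0.0319]
eef_rot: [3.142, -0.001, 0.27]
contact_force: [0.6, -0.4, -1.7]
finger_gap: 0.0455
gripper_force: 31.2
```

>>> {"method": "play_rows", "body": {"xyz": [[0, 0, 0.001], [0, 0, 0.001], [0, 0, 0]], "delta_rot": [[0, 0, 0], [0, 0, 0], [0, 0, 0]]}}

```text
time_s: 5.87
tool_pos: [0.6142, 0.2467, 0.0315]
eef_rot: [3.141, -0.001, 0.27]
contact_force: [-4.7, -0.6, 7.9]
finger_gap: 0.0449
gripper_force: 32.1
```

Touched down. Now I release and rise.

>>> {"method": "play_rows", "body": {"xyz": [[0, 0, 0], [0, 0, 0], [0, 0, 0], [0, 0, 0], [0, 0, 0], [0, 0, -0.01], [0, 0, -0.025], [0, 0, -0.03], [0, 0, -0.03], [0, 0, -0.025], [0, 0, -0.01], [0, 0, 0]], "delta_rot": [[0, 0, 0], [0, 0, 0], [0, 0, 0], [0, 0, 0], [0, 0, 0], [0, 0, 0], [0, 0, 0], [0, 0, 0], [0, 0, 0], [0, 0, 0], [0, 0, 0], [0, 0, 0]], "jaw": 0.085}}

```text
time_s: 6.87
tool_pos: [0.6156, 0.2469, 0.1635]
eef_rot: [3.141, -0.007, 0.27]
contact_force: [-0.1, 0.1, 0.1]
finger_gap: 0.085
gripper_force: 0.0
```

```bash
python3 go.py .4965 -.2605 .16 -45
```

```text
at [0.6156 0.2469 0.1635] [180.   -0.4  15.5] shift [-0.2501  0.4573  0.0019] rot first [-0.19 -0.38 60.46] shift after rot [0.2746 0.4431 0.0035] gap 0.085 f 0.0 t 6.87
```

>>> {"method": "play_rows", "body": {"xyz": [[0, 0, 0], [0, 0, 0], [0, 0, 0], [0, 0, 0], [0, 0, 0], [0, 0, 0], [0, 0, 0], [0, 0, 0], [0, 0, 0], [0.01, 0.016, 0], [0.018, 0.029, 0], [0.019, 0.031, 0]], "delta_rot": [[0, 0, 6.7], [0, 0, 6.7], [0, 0, 6.7], [0, 0, 6.7], [0, 0, 6.7], [0, 0, 6.7], [0, 0, 6.7], [0, 0, 6.7], [0, 0, 6.8], [0, 0, 0], [0, 0, 0], [0, 0, 0]]}}

```text
time_s: 7.87
tool_pos: [0.5914, 0.1593, 0.1566]
eef_rot: [3.139, 0.002, -0.782]
contact_force: [0.5, -0.9, -0.4]
finger_gap: 0.085
gripper_force: 0.0
```

>>> {"method": "play_rows", "body": {"xyz": [[0.02, 0.032, 0], [0.02, 0.032, 0], [0.02, 0.032, 0], [0.02, 0.032, 0], [0.02, 0.032, 0], [0.02, 0.032, 0], [0.02, 0.032, 0], [0.02, 0.032, 0], [0.02, 0.032, 0], [0.02, 0.032, 0], [0.018, 0.029, 0], [0.01, 0.017, 0]], "delta_rot": [[0, 0, 0], [0, 0, 0], [0, 0, 0], [0, 0, 0], [0, 0, 0], [0, 0, 0], [0, 0, 0], [0, 0, 0], [0, 0, 0], [0, 0, 0], [0, 0, 0], [0, 0, 0]]}}

```text
time_s: 8.87
tool_pos: [0.4938, -0.2633, 0.1571]
eef_rot: [3.14, 0.003, -0.787]
contact_force: [1.1, -0.3, 0.5]
finger_gap: 0.0849
gripper_force: 0.0
```

```bash
python3 - <<'E'
from h import *
c=robot.camera("wrist"); save(c,"pics/w2.png"); import pickle; pickle.dump(c,open("w2.pkl","wb"))
p=np.array([[.4965,-.2605,.104]]+[[.4965+a*.034,-.2605+b*.034,.078] for a,b in((1,0),(0,1),(-1,0),(0,-1))])
print(cv2.projectPoints(p,cv2.Rodrigues(np.array(c["R"]))[0],np.array(c["t"]),K(c),np.array(c["dist_coeffs"]))[0].reshape(-1,2).round(1))
E
python3 go.py .4965 -.2605 .038 -45
```

```text
[[314.  220.2]
 [284.9 181.4]
 [286.9 235.7]
 [342.4 235.5]
 [343.7 181.3]]
at [ 0.4933 -0.2655  0.1572] [ 1.799e+02  1.000e-01 -4.520e+01] shift [-0.0012 -0.0061  0.1192] rot first [ 0.14  0.09 -0.19] shift after rot [-0.0013 -0.0058  0.1192] gap 0.0853 f 0.0 t 8.92
```

View pics/w2.png

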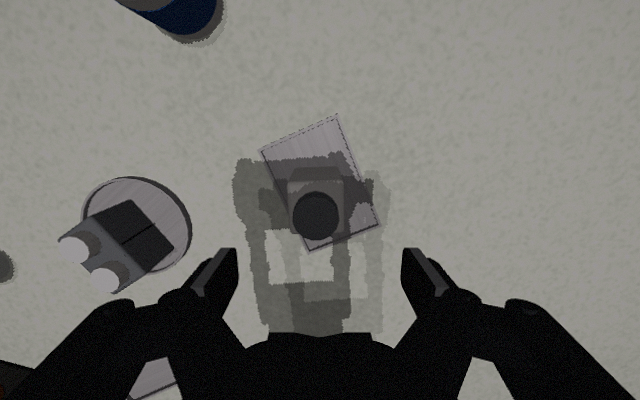

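The cap shows at (315,216) against a predicted (314,220), and the sides line up with the fingers. I descend with a small correction.

>>> {"method": "play_rows", "body": {"xyz": [[0, -0.003, 0.015], [0, -0.002, 0.025], [0, 0, 0.025], [0, 0, 0.022], [0, 0, 0.016], [0, 0, 0.01], [0, 0, 0.005], [0, 0, 0]], "delta_rot": [[0, 0, 0], [0, 0, 0], [0, 0, 0], [0, 0, 0], [0, 0, 0], [0, 0, 0], [0, 0, 0], [0, 0, 0]]}}

```text
time_s: 9.58
tool_pos: [0.4984, -0.2561, 0.0395]
eef_rot: [3.141, 0.003, -0.784]
contact_force: [0.8, -0.7, -0.0]
finger_gap: 0.0848
gripper_force: 0.0
```

>>> {"method": "play_rows", "body": {"xyz": [[0, 0, 0], [0, 0, 0], [0, 0, 0], [0, 0, 0], [0, 0, 0], [0, 0, 0], [0, 0, 0], [0, 0, 0]], "delta_rot": [[0, 0, 0], [0, 0, 0], [0, 0, 0], [0, 0, 0], [0, 0, 0], [0, 0, 0], [0, 0, 0], [0, 0, 0]], "jaw": 0.03, "squeeze": 30}}

```text
time_s: 10.25
tool_pos: [0.5003, -0.2579, 0.0427]
eef_rot: [-3.141, -0.003, -0.784]
contact_force: [-1.0, 0.2, 5.8]
finger_gap: 0.0476
gripper_force: 32.6
```

>>> {"method": "play_rows", "body": {"xyz": [[0, 0, -0.005], [0, 0, -0.012], [0, 0, -0.02], [0, 0, -0.024], [0, 0, -0.02], [0, 0, -0.014], [0, 0, -0.005], [0, 0, 0]], "delta_rot": [[0, 0, 0], [0, 0, 0], [0, 0, 0], [0, 0, 0], [0, 0, 0], [0, 0, 0], [0, 0, 0], [0, 0, 0]]}}

```text
time_s: 10.92
tool_pos: [0.5002, -0.2576, 0.1432]
eef_rot: [-3.141, -0.003, -0.784]
contact_force: [-0.2, 0.5, -1.0]
finger_gap: 0.0478
gripper_force: 31.9
```

```bash
python3 go.py .4935 .068 .139 -17.5
```

```text
at [ 0.5002 -0.2576  0.1432] [-180.    -0.2  -44.9] shift [-0.2348 -0.2258  0.0035] rot first [ 2.000e-02 -1.800e-01 -2.744e+01] shift after rot [-0.1043 -0.3086  0.0042] gap 0.0478 f 31.9 t 10.92
```

>>> {"method": "play_rows", "body": {"xyz": [[0, 0, 0], [0, 0, 0], [0, 0, 0], [0, 0, 0], [0, 0, 0], [-0.003, -0.009, 0], [-0.006, -0.018, 0], [-0.009, -0.027, 0], [-0.011, -0.032, 0], [-0.011, -0.033, 0], [-0.011, -0.033, 0], [-0.011, -0.033, 0]], "delta_rot": [[0, 0, -3.4], [0, 0, -6.9], [0, 0, -6.9], [0, 0, -6.8], [0, 0, -3.4], [0, 0, 0], [0, 0, 0], [0, 0, 0], [0, 0, 0], [0, 0, 0], [0, 0, 0], [0, 0, 0]]}}

```text
time_s: 11.92
tool_pos: [0.4948, -0.0596, 0.1402]
eef_rot: [-3.141, 0.002, -0.309]
contact_force: [0.2, -0.1, -1.3]
finger_gap: 0.0477
gripper_force: 31.8
```

>>> {"method": "play_rows", "body": {"xyz": [[-0.011, -0.033, 0], [-0.011, -0.032, 0], [-0.009, -0.028, 0], [-0.007, -0.02, 0], [-0.003, -0.009, 0], [0, 0, 0], [0, 0, 0]], "delta_rot": [[0, 0, 0], [0, 0, 0], [0, 0, 0], [0, 0, 0], [0, 0, 0], [0, 0, 0], [0, 0, 0]]}}

```text
time_s: 12.5
tool_pos: [0.4933, 0.0666, 0.1407]
eef_rot: [3.141, 0.001, -0.306]
contact_force: [-0.6, -0.3, -1.4]
finger_gap: 0.0477
gripper_force: 31.8
```

```bash
python3 go.py .4935 .068 .043 -17.5
```

```text
at [0.4933 0.0666 0.1407] [ 1.80e+02  1.00e-01 -1.75e+01] shift [-0.0001 -0.0015  0.0977] rot first [ 0.04  0.05 -0.04] shift after rot [-0.0002 -0.0015  0.0977] gap 0.0477 f 31.8 t 12.5
```

>>> {"method": "play_rows", "body": {"xyz": [[0, -0.001, 0.01], [0, 0, 0.02], [0, 0, 0.022], [0, 0, 0.02], [0, 0, 0.012], [0, 0, 0.007], [0, 0, 0.004], [0, 0, 0.002], [0, 0, 0.001], [0, 0, 0.001], [0, 0, 0.001], [0, 0, 0]], "delta_rot": [[0, 0, 0], [0, 0, 0], [0, 0, 0], [0, 0, 0], [0, 0, 0], [0, 0, 0], [0, 0, 0], [0, 0, 0], [0, 0, 0], [0, 0, 0], [0, 0, 0], [0, 0, 0]]}}

```text
time_s: 13.5
tool_pos: [0.495, 0.0674, 0.0427]
eef_rot: [-3.142, -0.002, -0.306]
contact_force: [-1.9, 0.4, 4.7]
finger_gap: 0.0475
gripper_force: 32.4
```

Touched down. I release, rise and go to the cartridge.

>>> {"method": "play_rows", "body": {"xyz": [[0, 0, 0], [0, 0, 0], [0, 0, 0], [0, 0, 0], [0, 0, 0], [0, 0, -0.01], [0, 0, -0.025], [0, 0, -0.03], [0, 0, -0.03], [0, 0, -0.02], [0, 0, -0.005], [0, 0, 0]], "delta_rot": [[0, 0, 0], [0, 0, 0], [0, 0, 0], [0, 0, 0], [0, 0, 0], [0, 0, 0], [0, 0, 0], [0, 0, 0], [0, 0, 0], [0, 0, 0], [0, 0, 0], [0, 0, 0]], "jaw": 0.085}}

```text
time_s: 14.5
tool_pos: [0.4955, 0.0675, 0.1636]
eef_rot: [-3.141, -0.004, -0.306]
contact_force: [-0.3, -0.7, 0.8]
finger_gap: 0.0849
gripper_force: 0.0
```

```bash
python3 go.py .601 -.0825 .15 -14
```

```text
at [0.4955 0.0675 0.1636] [-179.9   -0.3  -17.5] shift [0.1458 0.1112 0.0141] rot first [-0.05 -0.25 -3.54] shift after rot [0.1387 0.12   0.0136] gap 0.0849 f 0.0 t 14.5
```

>>> {"method": "play_rows", "body": {"xyz": [[0, 0, 0], [0.015, 0.013, 0], [0.025, 0.022, 0.002], [0.03, 0.026, 0.003], [0.028, 0.024, 0.004], [0.025, 0.022, 0.004], [0.016, 0.013, 0], [0, 0, 0], [0, 0, 0]], "delta_rot": [[0, 0, -3.5], [0, 0, 0], [0, 0, 0], [0, 0, 0], [0, 0, 0], [0, 0, 0], [0, 0, 0], [0, 0, 0], [0, 0, 0]]}}

```text
time_s: 15.25
tool_pos: [0.5988, -0.0829, 0.146]
eef_rot: [-3.141, 0.004, -0.247]
contact_force: [-0.2, -0.0, -0.2]
finger_gap: 0.0851
gripper_force: 0.0
```

```bash
python3 - <<'E'
from h import *
c=robot.camera("wrist"); save(c,"pics/w3.png"); import pickle; pickle.dump(c,open("w3.pkl","wb"))
d=.018*np.array([np.cos(np.radians(-14)),np.sin(np.radians(-14))])
p=np.array([[.601+s*d[0],-.0825+s*d[1],.078] for s in(1,-1)])
print(cv2.projectPoints(p,cv2.Rodrigues(np.array(c["R"]))[0],np.array(c["t"]),K(c),np.array(c["dist_coeffs"]))[0].reshape(-1,2).round(1))
E
python3 go.py .601 -.0825 .022 -14
```

```text
[[317.3 189. ]
 [317.5 231.6]]
at [ 0.5985 -0.0819  0.1463] [-180.     0.2  -14.1] shift [0.0031 0.     0.1243] rot first [-0.04  0.22 -0.06] shift after rot [ 2.600e-03 -1.000e-04  1.243e-01] gap 0.0851 f 0.0 t 15.3
```

View pics/w3.png

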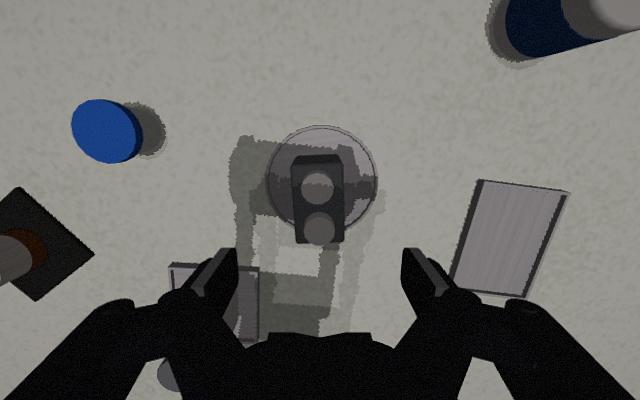

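The caps show at (317,188) and (319,228), close to the prediction. The cartridge is aligned, so I descend and grip.

>>> {"method": "play_rows", "body": {"xyz": [[0.003, 0, 0.015], [0, 0, 0.025], [0, 0, 0.026], [0, 0, 0.024], [0, 0, 0.017], [0, 0, 0.01], [0, 0, 0.006], [0, 0, 0]], "delta_rot": [[0, 0, 0], [0, 0, 0], [0, 0, 0], [0, 0, 0], [0, 0, 0], [0, 0, 0], [0, 0, 0], [0, 0, 0]]}}

```text
time_s: 15.97
tool_pos: [0.6016, -0.0822, 0.0242]
eef_rot: [-3.141, 0.002, -0.244]
contact_force: [0.1, -0.0, -1.3]
finger_gap: 0.0851
gripper_force: 0.0
```

>>> {"method": "play_rows", "body": {"xyz": [[0, 0, 0], [0, 0, 0], [0, 0, 0], [0, 0, 0], [0, 0, 0], [0, 0, 0], [0, 0, 0], [0, 0, 0]], "delta_rot": [[0, 0, 0], [0, 0, 0], [0, 0, 0], [0, 0, 0], [0, 0, 0], [0, 0, 0], [0, 0, 0], [0, 0, 0]], "jaw": 0.03, "squeeze": 30}}

```text
time_s: 16.63
tool_pos: [0.6038, -0.0837, 0.0268]
eef_rot: [3.141, -0.002, -0.245]
contact_force: [-1.7, -0.4, 5.6]
finger_gap: 0.044
gripper_force: 31.3
```

>>> {"method": "play_rows", "body": {"xyz": [[0, 0, -0.005], [0, 0, -0.01], [0, 0, -0.015], [0, 0, -0.015], [0, 0, -0.01], [0, 0, -0.005], [0, 0, 0], [0, 0, 0]], "delta_rot": [[0, 0, 0], [0, 0, 0], [0, 0, 0], [0, 0, 0], [0, 0, 0], [0, 0, 0], [0, 0, 0], [0, 0, 0]]}}

```text
time_s: 17.3
tool_pos: [0.6025, -0.0832, 0.0851]
eef_rot: [-3.142, 0.0, -0.245]
contact_force: [1.4, 0.2, -1.8]
finger_gap: 0.0442
gripper_force: 30.6
```

```bash
python3 go.py .492 -.263 .082 -22
```

```text
at [ 0.6025 -0.0832  0.0851] [-180.    0.  -14.] shift [-0.0636  0.2012  0.0031] rot first [0.   0.02 7.96] shift after rot [-0.0351  0.2081  0.0031] gap 0.0442 f 30.6 t 17.3
```

>>> {"method": "play_rows", "body": {"xyz": [[0, 0, 0], [0, 0, 0], [-0.002, 0.008, 0], [-0.003, 0.018, 0], [-0.005, 0.028, 0], [-0.005, 0.033, 0], [-0.006, 0.034, 0], [-0.005, 0.033, 0], [-0.005, 0.028, 0], [-0.003, 0.018, 0], [-0.001, 0.008, 0], [0, 0, 0]], "delta_rot": [[0, 0, 4], [0, 0, 4], [0, 0, 0], [0, 0, 0], [0, 0, 0], [0, 0, 0], [0, 0, 0], [0, 0, 0], [0, 0, 0], [0, 0, 0], [0, 0, 0], [0, 0, 0]]}}

```text
time_s: 18.3
tool_pos: [0.4909, -0.2642, 0.0847]
eef_rot: [-3.142, 0.001, -0.386]
contact_force: [0.8, -0.0, -1.3]
finger_gap: 0.0437
gripper_force: 30.6
```

>>> {"method": "play_rows", "body": {"xyz": [[0, 0, 0.008], [0, 0, 0.014], [0, 0, 0.014], [0, 0, 0.01], [0, 0, 0.006], [0, 0, 0.004], [0, 0, 0.002], [0, 0, 0.001], [0, 0, 0.001], [0, 0, 0.001], [0, 0, 0]], "delta_rot": [[0, 0, 0], [0, 0, 0], [0, 0, 0], [0, 0, 0], [0, 0, 0], [0, 0, 0], [0, 0, 0], [0, 0, 0], [0, 0, 0], [0, 0, 0], [0, 0, 0]]}}

```text
time_s: 19.22
tool_pos: [0.4929, -0.2631, 0.0268]
eef_rot: [3.142, -0.001, -0.384]
contact_force: [-6.2, 4.5, 13.6]
finger_gap: 0.0438
gripper_force: 32.1
```

Touched down at (0.493,-0.263). I release, rise and go to the bottle on the mat.

>>> {"method": "play_rows", "body": {"xyz": [[0, 0, 0], [0, 0, 0], [0, 0, 0], [0, 0, 0], [0, 0, 0], [0, 0, -0.01], [0, 0, -0.025], [0, 0, -0.03], [0, 0, -0.03], [0, 0, -0.03], [0, 0, -0.01], [0, 0, 0]], "delta_rot": [[0, 0, 0], [0, 0, 0], [0, 0, 0], [0, 0, 0], [0, 0, 0], [0, 0, 0], [0, 0, 0], [0, 0, 0], [0, 0, 0], [0, 0, 0], [0, 0, 0], [0, 0, 0]], "jaw": 0.085}}

```text
time_s: 20.22
tool_pos: [0.4941, -0.2645, 0.1635]
eef_rot: [3.139, -0.007, -0.385]
contact_force: [0.0, 0.6, 0.4]
finger_gap: 0.0849
gripper_force: 0.0
```

```bash
python3 go.py .614 .246 .16 -22
```

```text
at [ 0.4941 -0.2645  0.1635] [179.9  -0.4 -22. ] shift [-0.0805 -0.5182  0.0016] rot first [ 0.14 -0.42 -0.04] shift after rot [-0.0801 -0.5183  0.0035] gap 0.0849 f 0.0 t 20.22
```

>>> {"method": "play_rows", "body": {"xyz": [[-0.003, -0.018, 0], [-0.005, -0.032, 0], [-0.006, -0.038, 0], [-0.006, -0.039, 0], [-0.006, -0.039, 0], [-0.006, -0.039, 0], [-0.006, -0.039, 0], [-0.006, -0.039, 0], [-0.006, -0.039, 0], [-0.006, -0.039, 0], [-0.006, -0.039, 0], [-0.006, -0.038, 0]], "delta_rot": [[0, 0, 0], [0, 0, 0], [0, 0, 0], [0, 0, 0], [0, 0, 0], [0, 0, 0], [0, 0, 0], [0, 0, 0], [0, 0, 0], [0, 0, 0], [0, 0, 0], [0, 0, 0]]}}

```text
time_s: 21.22
tool_pos: [0.5924, 0.1706, 0.1569]
eef_rot: [3.14, 0.003, -0.384]
contact_force: [0.4, -0.4, 1.0]
finger_gap: 0.0852
gripper_force: 0.0
```

>>> {"method": "play_rows", "body": {"xyz": [[-0.006, -0.038, 0], [-0.004, -0.028, 0], [-0.002, -0.014, 0], [0, 0, 0], [0, 0, 0]], "delta_rot": [[0, 0, 0], [0, 0, 0], [0, 0, 0], [0, 0, 0], [0, 0, 0]]}}

```text
time_s: 21.63
tool_pos: [0.6113, 0.2474, 0.157]
eef_rot: [3.139, 0.003, -0.383]
contact_force: [-0.2, 0.0, 0.2]
finger_gap: 0.0851
gripper_force: 0.0
```

```bash
python3 - <<'E'
from h import *
c=robot.camera("wrist"); save(c,"pics/w4.png")
p=np.array([[.614,.246,.094]])
print(cv2.projectPoints(p,cv2.Rodrigues(np.array(c["R"]))[0],np.array(c["t"]),K(c),np.array(c["dist_coeffs"]))[0].reshape(-1,2).round(1))
E
python3 go.py .614 .246 .029 -22
```

```text
[[318.8 211.9]]
at [0.6115 0.2465 0.1575] [ 1.799e+02  1.000e-01 -2.200e+01] shift [ 0.0028 -0.0007  0.1284] rot first [ 0.12  0.13 -0.03] shift after rot [ 0.0025 -0.0004  0.1285] gap 0.0852 f 0.0 t 21.68
```

View pics/w4.png

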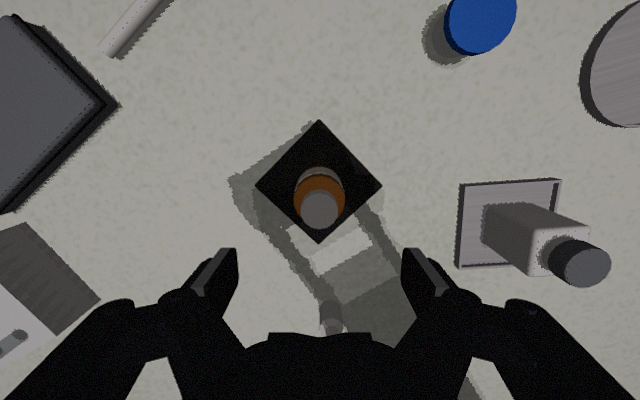

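The bottle stands upright on the mat with its cap at (319,209), as predicted. I grip it and carry it to the round tray.

>>> {"method": "play_rows", "body": {"xyz": [[0.003, 0, 0.015], [0, 0, 0.025], [0, 0, 0.027], [0, 0, 0.025], [0, 0, 0.018], [0, 0, 0.011], [0, 0, 0.006], [0, 0, 0]], "delta_rot": [[0, 0, 0], [0, 0, 0], [0, 0, 0], [0, 0, 0], [0, 0, 0], [0, 0, 0], [0, 0, 0], [0, 0, 0]]}}

```text
time_s: 22.35
tool_pos: [0.6143, 0.2451, 0.0305]
eef_rot: [3.14, 0.002, -0.386]
contact_force: [-0.0, -0.1, -1.4]
finger_gap: 0.0849
gripper_force: 0.0
```

>>> {"method": "play_rows", "body": {"xyz": [[0, 0, 0], [0, 0, 0], [0, 0, 0], [0, 0, 0], [0, 0, 0], [0, 0, 0], [0, 0, 0], [0, 0, 0]], "delta_rot": [[0, 0, 0], [0, 0, 0], [0, 0, 0], [0, 0, 0], [0, 0, 0], [0, 0, 0], [0, 0, 0], [0, 0, 0]], "jaw": 0.03, "squeeze": 30}}

```text
time_s: 23.02
tool_pos: [0.6165, 0.2463, 0.0341]
eef_rot: [-3.14, -0.003, -0.385]
contact_force: [-0.4, -0.5, 4.8]
finger_gap: 0.045
gripper_force: 31.4
```

>>> {"method": "play_rows", "body": {"xyz": [[0, 0, -0.005], [0, 0, -0.012], [0, 0, -0.02], [0, 0, -0.022], [0, 0, -0.018], [0, 0, -0.01], [0, 0, -0.003], [0, 0, 0]], "delta_rot": [[0, 0, 0], [0, 0, 0], [0, 0, 0], [0, 0, 0], [0, 0, 0], [0, 0, 0], [0, 0, 0], [0, 0, 0]]}}

```text
time_s: 23.68
tool_pos: [0.6155, 0.2462, 0.1231]
eef_rot: [-3.141, -0.001, -0.385]
contact_force: [-0.5, -0.1, -2.2]
finger_gap: 0.0452
gripper_force: 31.1
```

```bash
python3 go.py .605 -.087 .12 -22
```

```text
at [0.6155 0.2462 0.1231] [-1.8e+02 -1.0e-01 -2.2e+01] shift [0.1153 0.3128 0.003 ] rot first [-0.04 -0.06 -0.04] shift after rot [0.1151 0.3129 0.0031] gap 0.0452 f 31.1 t 23.68
```

>>> {"method": "play_rows", "body": {"xyz": [[0.003, 0.009, 0], [0.007, 0.019, 0], [0.01, 0.028, 0], [0.012, 0.033, 0], [0.013, 0.034, 0], [0.013, 0.034, 0], [0.013, 0.034, 0], [0.012, 0.034, 0], [0.012, 0.032, 0], [0.01, 0.028, 0], [0.007, 0.019, 0], [0.003, 0.009, 0]], "delta_rot": [[0, 0, 0], [0, 0, 0], [0, 0, 0], [0, 0, 0], [0, 0, 0], [0, 0, 0], [0, 0, 0], [0, 0, 0], [0, 0, 0], [0, 0, 0], [0, 0, 0], [0, 0, 0]]}}

```text
time_s: 24.68
tool_pos: [0.6028, -0.0904, 0.1206]
eef_rot: [3.141, 0.003, -0.388]
contact_force: [0.6, -0.1, -1.4]
finger_gap: 0.0452
gripper_force: 31.2
```

>>> {"method": "play_rows", "body": {"xyz": [[0, 0, 0], [0, 0, 0.008], [0, 0, 0.018], [0, 0, 0.022], [0, 0, 0.018], [0, 0, 0.011], [0, 0, 0.006], [0, 0, 0.003], [0, 0, 0.002], [0, 0, 0.001], [0, 0, 0.001], [0, 0, 0]], "delta_rot": [[0, 0, 0], [0, 0, 0], [0, 0, 0], [0, 0, 0], [0, 0, 0], [0, 0, 0], [0, 0, 0], [0, 0, 0], [0, 0, 0], [0, 0, 0], [0, 0, 0], [0, 0, 0]]}}

```text
time_s: 25.68
tool_pos: [0.6054, -0.0872, 0.0341]
eef_rot: [-3.141, -0.002, -0.385]
contact_force: [-3.2, 1.5, 3.9]
finger_gap: 0.0454
gripper_force: 31.7
```

Touched down. I release, rise and back off toward the robot to clear the top camera's view.

>>> {"method": "play_rows", "body": {"xyz": [[0, 0, 0], [0, 0, 0], [0, 0, 0], [0, 0, 0], [0, 0, 0], [0, 0, -0.01], [0, 0, -0.025], [0, 0, -0.03], [0, 0, -0.035], [0, 0, -0.035], [0, 0, -0.035], [0, 0, -0.01]], "delta_rot": [[0, 0, 0], [0, 0, 0], [0, 0, 0], [0, 0, 0], [0, 0, 0], [0, 0, 0], [0, 0, 0], [0, 0, 0], [0, 0, 0], [0, 0, 0], [0, 0, 0], [0, 0, 0]], "jaw": 0.085}}

```text
time_s: 26.68
tool_pos: [0.6074, -0.0881, 0.2203]
eef_rot: [-3.141, -0.011, -0.385]
contact_force: [-0.1, -1.1, 0.9]
finger_gap: 0.0852
gripper_force: 0.0
```

>>> {"method": "play_rows", "body": {"xyz": [[-0.02, 0, 0], [-0.03, 0, 0], [-0.035, 0, 0], [-0.035, 0, 0], [-0.035, 0, 0], [-0.035, 0, 0], [-0.035, 0, 0], [-0.03, 0, 0], [-0.02, 0, 0], [0, 0, 0]], "delta_rot": [[0, 0, 0], [0, 0, 0], [0, 0, 0], [0, 0, 0], [0, 0, 0], [0, 0, 0], [0, 0, 0], [0, 0, 0], [0, 0, 0], [0, 0, 0]]}}

```text
time_s: 27.52
tool_pos: [0.347, 0.0173, 0.212]
eef_rot: [-3.141, 0.0, -0.384]
contact_force: [0.5, -0.3, 0.3]
finger_gap: 0.0852
gripper_force: 0.0
```

```bash
python3 - <<'E'
from h import *
import pickle
c=robot.camera("top"); save(c,"pics/t2.png"); pickle.dump(c,open("t2.pkl","wb"))
im=cv2.imread("pics/t2.png")
cv2.imwrite("pics/t2c.png",cv2.convertScaleAbs(cv2.resize(im[120:280,255:485],None,fx=3.4,fy=3.4,interpolation=cv2.INTER_CUBIC),alpha=1.6))
E
```

```text
(no output)
```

View pics/t2c.png

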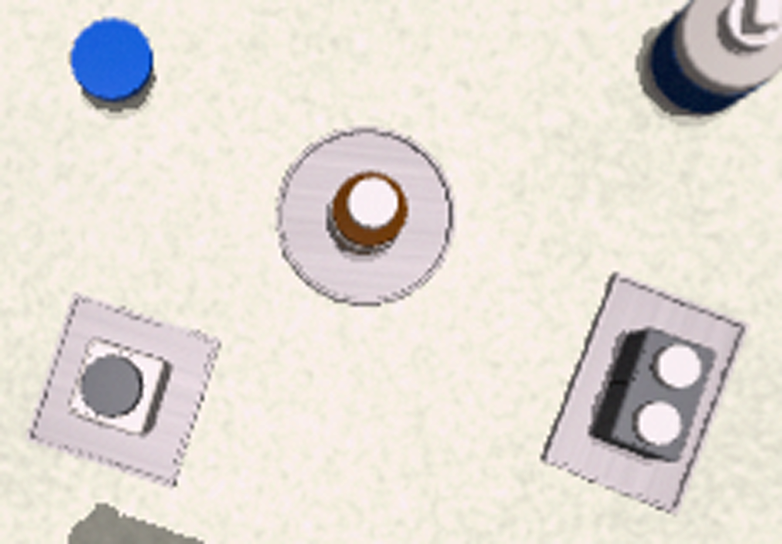

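All three stand on their own trays: bottle cap at (373,203), square cap at (110,385), cartridge caps at (679,367) and (658,424). I'll check the offsets before handing in.

```bash
python3 - <<'E'
from h import *
import pickle
c=pickle.load(open("t2.pkl","rb"))
P=lambda px,z:onplane(c,(np.array(px,float)+.5)/3.4-.5+[255,120],z)[:,:2]
print("rb",P([(373,203)],.094)-[.605,-.087],"sq",P([(110,385)],.104)-[.4935,.068])
p=P([(679,367),(658,424)],.078);d=p[0]-p[1];print("cart",p.mean(0)-[.492,-.263],np.degrees(np.arctan2(d[1],d[0])))
E
```

```text
rb [[-0.00192076  0.0001983 ]] sq [[ 0.0017371  -0.00045577]]
cart [-0.00235269  0.00118761] -21.23431361894033
```

All within 3 mm, so I'm handing in.

```bash
python3 -c "
from bench import robot
print(robot.hand_in())"
```

```text
the job is handed in; nothing more can be done
None
```

I handed the job in after about 28 s: all three containers stand upright on their own trays, each within about 3 mm of centre in the last top-camera check; the hand-in returned no verdict.

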